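Index an antenna board to 45 degrees on the polarisation table

TASK

The antenna sample on the indexing table is to be measured at slant 45. With the fingertips only, push the locking pawl's paddle outwards until its roller is well clear of the toothed ring, push the ring's lever round the arc until its pointer stands at the 45 degree line (the long line in the middle of the scale), then push the pawl back in so that its roller is fully home in the notch and locks the ring. Pinch neither paddle, leave the board lying in its nest, and leave the loose things beside the table alone.

Things in the scene. Friction and masses are not known exactly. Their poses are not given: they have to be found in the camera images.
- stage: indexing table, fixed: round aluminium plate 172 mm across, top 47 mm up, on a column (foot 104 mm across), with a scale arc (radius 80 to 115 mm) towards its own -x. Origin: underside of the foot, on the ring's axis; z up. On it turns a steel ring with V notches every 15 degrees (tips at radius 58 mm, 49 to 57 mm up) and a white platform (radius 44 mm, top 65 mm up) whose six pins (72 mm up) are the board's nest
- ring (a joint): scale reading in rad: 0 at the start (pointer at one long end line), 0.785 = 45 degrees, stops at -0.06 and 1.64. Grows counter-clockwise from above; the lever points to 135 degrees plus this about z from the table's +x. Turns with friction (about 3 N at the paddle), stays where left; locked while the pawl's roller is in a notch
- ring_paddle (a point): middle of the black upright paddle on the ring's lever, 83 mm from the ring's axis, 87 mm above the bench. 22 mm wide along the lever, 14 mm thick round the arc, 59 to 107 mm above the bench; push its flat sides. x axis: along the lever to the ring's axis; z up. The pointer tip is 14 mm further out, 50 mm above the bench
- pawl (a joint): pawl angle in rad: 0 = roller home in a notch (at the start), grows outwards (clockwise from above), stop 0.42; roller clear of the teeth above 0.16. Stays where left (friction 1.5 N at its paddle). Pushed in (about 6 N), the roller centres in the notch and turns the ring along if that is within about 3 degrees of the mark; further off it stops on a tooth at about 0.13
- pawl_pivot (a point): axis of the pawl (vertical), on top of its boss, 58 mm above the bench. The pawl's paddle is 83.5 mm from it
- pawl_paddle (a point): middle of the black upright paddle at the pawl's free end, 79 mm above the bench; 22 mm wide along the pawl (its x axis, away from the pivot), 14 mm thick along its y axis, which points inwards to the ring; from 50 to 97 mm above the bench. Push its flat sides
- mark_45 (a point): the middle long line (45 degrees) on the scale arc, on the table's -x axis, 105 mm from the ring's axis, 47 mm above the bench. Black lines every 5 degrees: long at 0, 45 and 90, medium every 15, the rest short
- board: antenna sample board 48 x 49 x 8 mm with a brass connector, lying loose between the pins of the nest on the platform, its underside 65 mm above the bench, its connector's top 73 mm; it turns with the ring. Origin: centre of its underside
- attenuator: loose black finned attenuator, 20 x 58 x 20 mm, left of the table; leave it alone. Origin: centre of its underside
- adapter: loose brass coaxial adapter, 11 x 28 x 10 mm, left of and behind the table; leave it alone
- torque_wrench: loose small torque wrench, blue and bright, 19 x 147 x 10 mm, left of the table beyond the attenuator; leave it alone
Not all that is in view belongs to the job. Leave any turquoise look-alike of the board alone.

How it is judged:
On the way, in this order (a step that is already met when the one before it is completed fails the run):
1. the pawl is pushed out, its roller clear of the teeth, the ring still at its old mark (value of joint pawl above 0.17 rad and value of joint ring below 0.12 rad), for 0.1 s.
2. with the pawl out, the lever is brought to the 45 degree line (within 5 degrees) (value of joint ring between 0.698132 and 0.872665 rad and value of joint pawl above 0.14 rad), for 0.1 s.
At the end, for the whole second after the job is handed in: the ring stands at 45 degrees within 2 degrees, the pawl's roller is home in the notch (pawl angle under 0.05 rad), the board still lies flat in its nest, and each loose bystander is within 30 mm of where it lay (value of joint ring between 0.750492 and 0.820305 rad and value of joint pawl below 0.05 rad and horizontal distance between board and stage below 0.012 m and height (world z) of board below 0.069 m and angle between board's own z axis and vertical below 0.1 rad and distance of each of attenuator, adapter, torque_wrench from where it was at the start of the episode below 0.03 m); the robot touches nothing.
It fails at once if the ring's paddle is pinched (over 5 N on both of its sides at once) (contact force between each of ring_c33, ring_c34 and the fingers above 5 N).
It fails at once if the pawl's paddle is pinched (over 5 N on both of its sides at once) (contact force between each of pawl_c3, pawl_c4 and the fingers above 5 N).
It fails at once if the board is lifted or tipped out of its nest (height (world z) of board above 0.075 m or angle between board's own z axis and vertical above 0.25 rad).
It fails at once if a loose bystander is lifted or carried off (distance of any of attenuator, adapter, torque_wrench from where it was at the start of the episode above 0.05 m).
It also fails if it takes over 58 s, if anything falls off the work surface, if the arm or the gripper's body presses on something with over 40 N, if the wrist force passes 120 N, or if a joint passes its speed limit or range.

ROBOT

A 6-joint arm with a two-finger parallel gripper is mounted at the origin on the work surface; the furniture and walls round the work are solid. World frame = base frame: x ahead of the robot, y to its left, z up, the work surface at z = 0. Lengths are in m, angles in rad, forces in N, time in s.
With the tool pointing down it reaches from about 0.275 to 0.75 m from the base axis. Payload 10.2 kg.
Tool frame: the origin (TCP) lies at the very end of the fingers, on their centre line; the grasp point (between the pads) lies 19 mm behind it; x points along the fingers, y is the direction in which the jaws open and shut, and the axes are right-handed (so a half turn about x gives the same grasp; the last joint's range is limited). The gripper opens to 88 mm and grips with 3 to 60 N. Pads are 18 mm wide; open, the fingers measure 123 mm over their backs; the gripper's body (75 mm by 187 mm) begins 45 mm behind the grasp point.
Start: joints at [1.121, 0.313, 1.498, -0, 1.331, -0.223], TCP at [0.118, 0.512, 0.239] pointing down, gripper open.
Joint ranges: [-2.94, 2.94], [-0.97, 2.17], [0.19, 2.56], [-1.23, 4.37], [0.02, 3.11], [-2.88, 2.88]. Speed limits (rad/s): [2.39, 2.39, 3.01, 3.14, 3.14, 3.14].

INTERFACE

Orientations are given as a rotation vector (axis times angle).
In Python, from station import ctrl gives the robot as it stands.
- The arm moves only by the tool servo_tool, never from a script. Its argument "rows" is a list of rows, each a list of 7 numbers: the shift along the world's x, y, z in mm, then the turn, a rotation vector about the world's x, y, z in degrees, then the gripper's target within -1 to 1 (shut at 1, half-way at 0, fully open at -1). A call has 1 to 10 rows; each row is the pose to reach, as a shift and turn from the pose commanded when the call began; what a row does not reach only later rows make up. A row lasts 1/8 s, in which the tool goes at most 62.5 mm and 10.7 degrees, less where a joint would pass 70% of its speed; a pose out of reach is approached as far as the arm can. A call with a gripper value outside its range is refused whole. The fingers move at their own pace and stop on an object; the grip force is fixed at half the most. Time passes only in rows, so rows that repeat a pose let the fingers close. It gives the time, the measured TCP pose, the force and the opening at its end, in the units of the state.
- ctrl.state(): the state, without advancing time (a new reading comes with each control period).
- ctrl.capture(name): name is "scene" or "top" or "wrist"; returns a dict with "color" (400x640x3 uint8, red, green, blue), "K" (3x3 intrinsics, pixels), "view" (4x4, takes a point from world to camera coordinates). Camera axes: x right, y up, looking along -z (the intrinsics and any distortion apply to the point x, -y, -z); pixel columns grow to the right and rows downward; lengths in m; the calibration is good to about 2 mm. A picture is of the moment at which its call begins. There is no depth.
- ctrl.hand_in(): hands the job in, once; it reports no verdict.
The state is a dict: "time_s": time; "joint_pos": joint angles; "joint_vel": joint speeds; "tau": joint torques, N m; "eef_pos": TCP position; "orientation": TCP orientation; "wrist_force": force on the tool from outside, world axes, zero at the start; "ft_torque": the same for the moment, N m; "opening": opening from 0.0 (shut) to 1.0 (fully open).
Only numpy, scipy, OpenCV 4.12 (cv2) and the standard library are available. Lean on these libraries where they do the work, as an engineer would, in place of code of your own. Each camera call takes 0.05 s, during which the arm holds its last target.

## Working session

There is one attempt and no reset: what is moved stays moved. The work goes in short steps, Python scripts to look and compute and a tool call to move; the robot and the scene stay as the last step left them, time stands still between calls to the robot, and variables do not carry over. Pictures are saved under pics/ and viewed, and the job is handed in when it is done.

Besides the shell and the picture viewer there is one more tool, called after "Call:" as name(argument=value, ...), one argument or row to a line, values as JSON. servo_tool: Moves the arm, as the interface text tells. Its arguments: {"type":"object","properties":{"rows":{"type":"array"}},"required":["rows"]}

```bash
ls; mkdir -p pics
python3 - <<'E'
from station import ctrl
import cv2
print(ctrl.state())
for n in ("scene","top","wrist"):
    c=ctrl.capture(n); cv2.imwrite(f"pics/{n}0.png",c["color"][:,:,::-1]); print(n,c["K"].round(1).tolist(),c["view"].round(4).tolist(), [k for k in c])
E
```

```text
pics
{'time_s': 0.0, 'joint_pos': array([ 1.12060455e+00,  3.13436756e-01,  1.49840554e+00,  2.95944264e-06,
        1.33100459e+00, -2.23399871e-01]), 'joint_vel': array([ 4.42912640e-04, -2.29381115e-05,  5.89449032e-04,  1.32888012e-03,
        7.53165895e-04, -1.15258039e-03]), 'tau': array([-1.12610542e-03, -4.02209294e+01, -2.52266032e+01,  6.93395105e-02,
        3.53817770e-02, -1.29463883e-04]), 'eef_pos': array([0.11795287, 0.51133452, 0.23817972]), 'orientation': array([ 0.17713306,  1.56386996, -0.1789944 ]), 'wrist_force': array([-0.39748622, -0.41899631, -0.5447007 ]), 'ft_torque': array([ 0.0108787 , -0.01585449,  0.01334922]), 'opening': 0.9988566239894529}
scene [[392.0, 0.0, 320.8], [0.0, 392.0, 199.2], [0.0, 0.0, 1.0]] [[0.8335, -0.5522, 0.0193, -0.3761], [0.3088, 0.4945, 0.8124, -0.3257], [-0.4582, -0.6712, 0.5827, -0.6339], [0.0, 0.0, 0.0, 1.0]] ['color', 'K', 'view']
top [[371.6, 0.0, 322.6], [0.0, 371.6, 191.0], [0.0, 0.0, 1.0]] [[0.005, -0.9999, -0.0149, 0.1583], [0.9827, 0.0021, 0.1854, -0.549], [-0.1854, -0.0156, 0.9825, -0.8221], [0.0, 0.0, 0.0, 1.0]] ['color', 'K', 'view']
wrist [[341.5, 0.0, 318.1], [0.0, 341.5, 198.3], [0.0, 0.0, 1.0]] [[0.2254, 0.9743, -0.0005, -0.5245], [-0.9255, 0.2139, -0.3124, 0.0433], [-0.3043, 0.0708, 0.95, -0.3906], [0.0, 0.0, 0.0, 1.0]] ['color', 'K', 'view']
```

View pics/scene0.png

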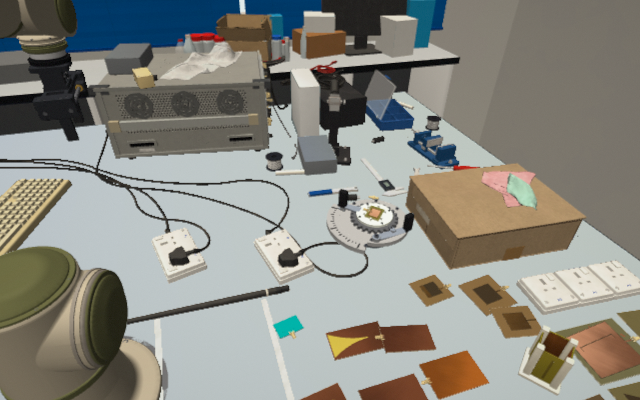

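View pics/top0.png

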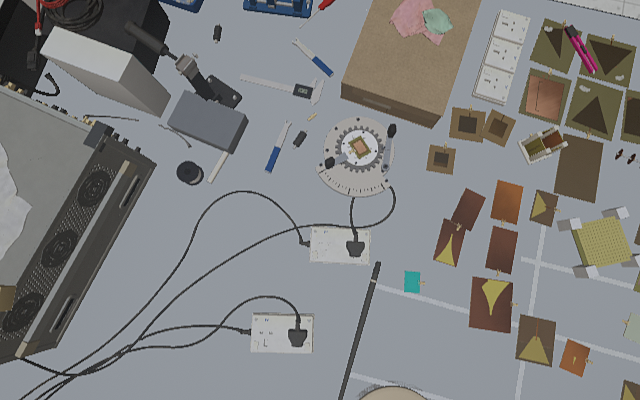

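View pics/wrist0.png

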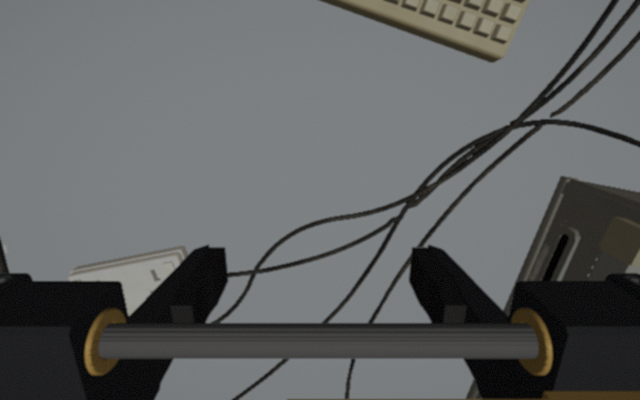

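Run:
```python
import cv2
a=cv2.imread("pics/top0.png")[100:210,260:420]; cv2.imwrite("pics/top0c.png",cv2.resize(a,None,fx=5,fy=5,interpolation=cv2.INTER_CUBIC))
a=cv2.imread("pics/scene0.png")[170:260,300:430]; cv2.imwrite("pics/scene0c.png",cv2.resize(a,None,fx=6,fy=6,interpolation=cv2.INTER_CUBIC))
```

```text
(no output)
```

View pics/top0c.png

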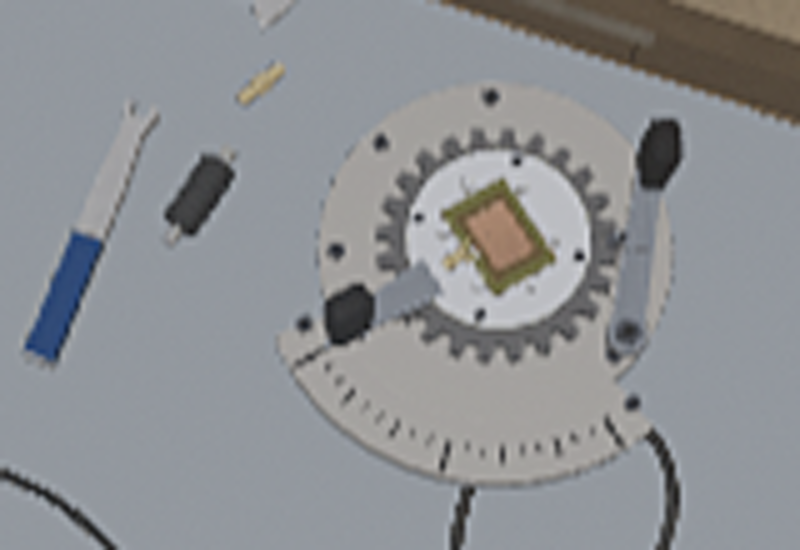

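View pics/scene0c.png

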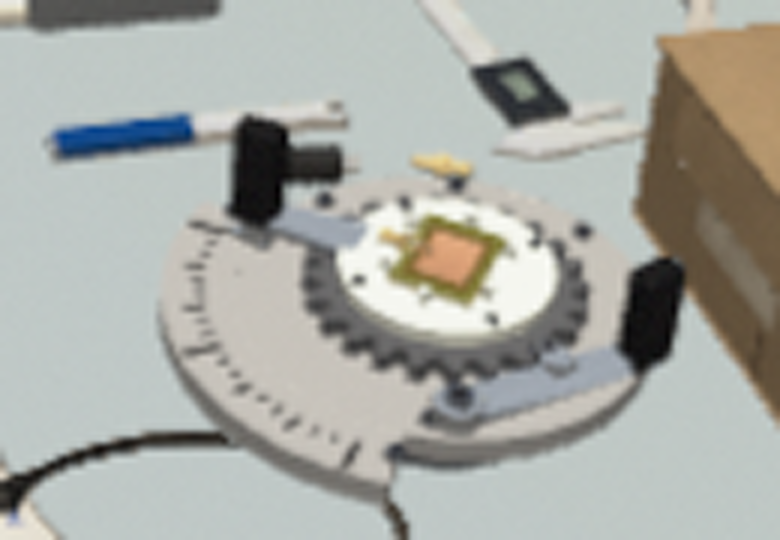

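```bash
cat > h.py <<'E'
import numpy as np
from scipy.optimize import least_squares
CAM={'scene':(np.array([[392.0,0,320.8],[0,392,199.2],[0,0,1]]),np.array([[0.8335,-0.5522,0.0193,-0.3761],[0.3088,0.4945,0.8124,-0.3257],[-0.4582,-0.6712,0.5827,-0.6339],[0,0,0,1]])),
'top':(np.array([[371.6,0,322.6],[0,371.6,191.0],[0,0,1]]),np.array([[0.005,-0.9999,-0.0149,0.1583],[0.9827,0.0021,0.1854,-0.549],[-0.1854,-0.0156,0.9825,-0.8221],[0,0,0,1]]))}
def proj(cam,P):
    K,V=cam if isinstance(cam,tuple) else CAM[cam]
    p=V@np.r_[P,1]; q=K@np.array([p[0],-p[1],-p[2]]); return q[:2]/q[2]
def back(cam,uv,z):
    K,V=cam if isinstance(cam,tuple) else CAM[cam]
    d=np.linalg.inv(K)@np.array([uv[0],uv[1],1.]); d=np.array([d[0],-d[1],-d[2]])
    R=V[:3,:3];t=V[:3,3]; o=-np.linalg.inv(R)@t; w=np.linalg.inv(R)@d
    return o+w*(z-o[2])/w[2]
T=lambda u,v:((u+.5)/5-.5+260,(v+.5)/5-.5+100)
S=lambda u,v:((u+.5)/6-.5+300,(v+.5)/6-.5+170)
E
python3 - <<'E'
from h import *
np.set_printoptions(precision=4,suppress=True)
m={}
for n,t,s,z in [('l0',(312,356),(208,226),.047),('l45',(446,456),(193,351),.047),('l90',(616,432),(350,455),.047),('plat',(498,240),(447,265),.065),('pivot',(628,330),(459,394),.058),('board',(498,237),(450,253),.069)]:
    a=back('top',T(*t),z);b=back('scene',S(*s),z);m[n]=(a[:2]+b[:2])/2;print(n,a,b,'diff mm',(a-b)[:2]*1e3)
from itertools import combinations
for k in [('top',0),('scene',1)]:
  P={n:back(k[0],(T(*t) if k[1]==0 else S(*s)),.047)[:2] for n,t,s in [('l0',(312,356),(208,226)),('l45',(446,456),(193,351)),('l90',(616,432),(350,455))]}
  def f(p):
    return np.concatenate([p[:2]+.105*np.array([np.cos(p[2]+np.radians(g)),np.sin(p[2]+np.radians(g))])-P[n] for n,g in [('l0',135),('l45',180),('l90',225)]])
  r=least_squares(f,[.5,0,0]);print(k,r.x,np.degrees(r.x[2]),r.fun*1e3)
# paddles tops
for n,t,z in [('pawlpad',(662,150),.097),('ringpad',(352,310),.107)]:
    print(n,back('top',T(*t),z))
E
```

```text
l0 [0.5987 0.162  0.047 ] [0.6005 0.1652 0.047 ] diff mm [-1.8181 -3.1906]
l45 [0.5501 0.0984 0.047 ] [0.5482 0.1012 0.047 ] diff mm [ 1.8741 -2.8266]
l90 [0.5618 0.0178 0.047 ] [0.5633 0.0203 0.047 ] diff mm [-1.516  -2.4688]
plat [0.6508 0.0739 0.065 ] [0.6524 0.0735 0.065 ] diff mm [-1.612   0.3719]
pivot [0.6088 0.0125 0.058 ] [0.6112 0.016  0.058 ] diff mm [-2.4404 -3.4453]
board [0.6511 0.0742 0.069 ] [0.6549 0.0752 0.069 ] diff mm [-3.8236 -0.9623]
('top', 0) [ 0.652   0.0717 -0.2513] -14.396828435627869 [-0.0841  0.0504  0.2505 -0.5266 -0.1664  0.4761]
('scene', 1) [ 0.6525  0.0746 -0.2505] -14.349764759332357 [-1.4726 -0.2882  2.6071 -0.5408 -1.1345  0.8291]
pawlpad [0.6839 0.0009 0.097 ]
ringpad [0.6051 0.1432 0.107 ]
```

```bash
cat >> h.py <<'E'
from scipy.spatial.transform import Rotation as Ro
E
python3 - <<'E'
from h import *
from station import ctrl
np.set_printoptions(precision=4,suppress=True)
s=ctrl.state();R=Ro.from_rotvec(s['orientation']).as_matrix();print(R)
c=ctrl.capture('wrist');V=c['view'];o=-V[:3,:3].T@V[:3,3];print('cam',o,'in tool',R.T@(o-s['eef_pos']), 'look',R.T@(-V[2,:3]),'up',R.T@V[1,:3],'right',R.T@V[0,:3])
# box height: bottom corner px scene
b=back('scene',(411,218),0);print('box corner',b)
for h in (.05,.08,.1,.12,.15):print(h,proj('scene',np.r_[b[:2],h]))
b=back('scene',(456,260),0);print(b,[proj('scene',np.r_[b[:2],h]) for h in (.06,.08,.1,.12)])
E
python3 -c "
import cv2
a=cv2.imread('pics/scene0.png')[150:280,380:600]; cv2.imwrite('pics/box.png',cv2.resize(a,None,fx=3.6,fy=3.6))"
```

```text
[[-0.0004  0.2249  0.9744]
 [-0.0008  0.9744 -0.2249]
 [-1.     -0.0009 -0.0002]]
cam [0.0394 0.5294 0.3844] in tool [-0.1461 -0.0003 -0.0806] look [0.9499 0.0004 0.3126] up [ 0.3126  0.0007 -0.9499] right [-0.0006  1.      0.0005]
box corner [0.7835 0.0686 0.    ]
0.05 [413.977  202.7742]
0.08 [415.8472 193.2095]
0.1 [417.131  186.6436]
0.12 [418.4456 179.9198]
0.15 [420.478  169.5253]
[ 0.7609 -0.103   0.    ] [array([461.8977, 240.6682]), array([463.9693, 233.8777]), array([466.0974, 226.9021]), array([468.2843, 219.7337])]
```

View pics/box.png

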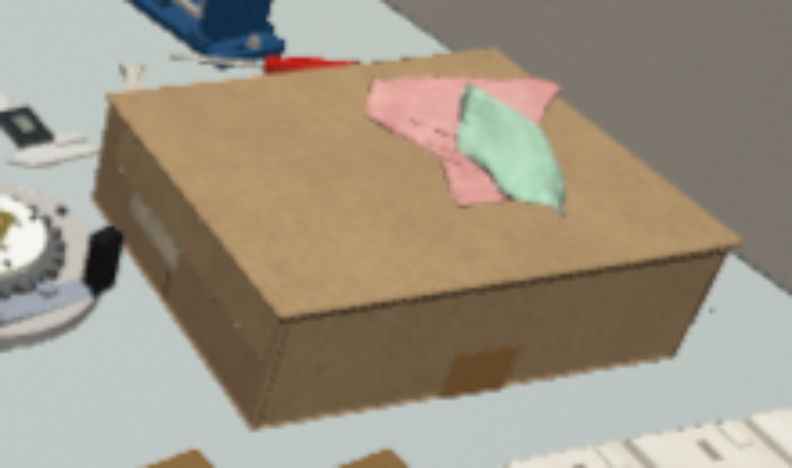

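Run:
```python
from h import *
np.set_printoptions(precision=4,suppress=True)
for u,tv in (((450.8,268.6),(458.9,238.3)),((406.4,204.7),(410,176.4))):
    b=back('scene',u,0);print(b,[(h,proj('scene',np.r_[b[:2],h])) for h in (.08,.09,.1)],tv)
# paddles refine: model boxes projected
c=np.array([.652,.073]);th=np.radians(-14.4)
piv=np.array([.610,.0143])
import cv2
for cam,f,x0,y0,k in (('top','pics/top0.png',260,100,5),('scene','pics/scene0.png',300,170,6)):
    im=cv2.imread(f);h=110 if cam=='top' else 90;w=160 if cam=='top' else 130
    im=cv2.resize(im[y0:y0+h,x0:x0+w],None,fx=k,fy=k,interpolation=cv2.INTER_CUBIC)
    def box(p,ang,z0,z1,col):
        x=np.array([np.cos(ang),np.sin(ang)]);y=np.array([-x[1],x[0]])
        for z in (z0,z1):
            q=[]
            for a,b in ((1,1),(1,-1),(-1,-1),(-1,1)):
                P=proj(cam,np.r_[p+a*.011*x+b*.007*y,z]);q.append((P-[x0,y0]+.5)*k-.5)
            cv2.polylines(im,[np.array(q).round().astype(int)],True,col,1)
    a=np.radians(135)+th;box(c+.083*np.array([np.cos(a),np.sin(a)]),a,.059,.107,(0,0,255))
    for d,col in ((-8,(0,255,0)),(-11,(255,0,0))):
        a=np.radians(d);box(piv+.0835*np.array([np.cos(a),np.sin(a)]),a,.05,.097,col)
    cv2.imwrite(f'pics/ov_{cam}.png',im)
```

```text
[ 0.7291 -0.1154  0.    ] [(0.08, array([458.6986, 242.2428])), (0.09, array([459.7478, 238.742 ])), (0.1, array([460.8116, 235.1921]))] (458.9, 238.3)
[0.8148 0.119  0.    ] [(0.08, array([410.8168, 180.4609])), (0.09, array([411.3968, 177.2775])), (0.1, array([411.9835, 174.058 ]))] (410, 176.4)
```

View pics/ov_top.png

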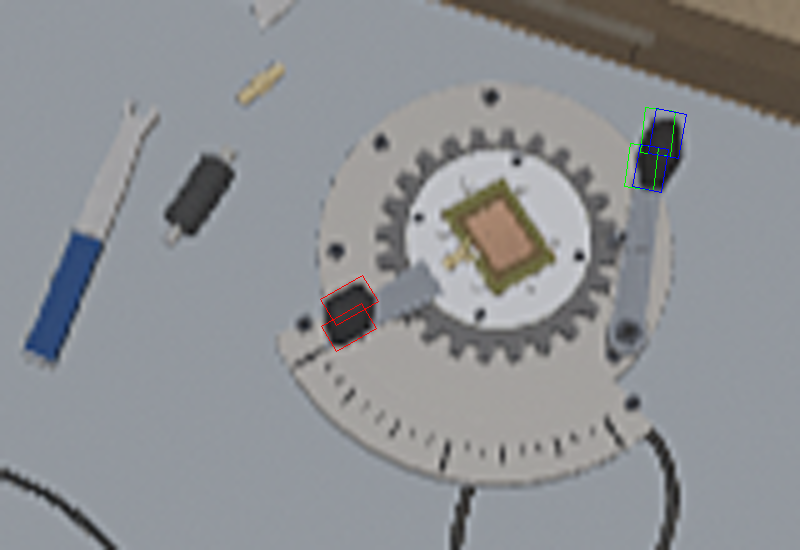

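View pics/ov_scene.png

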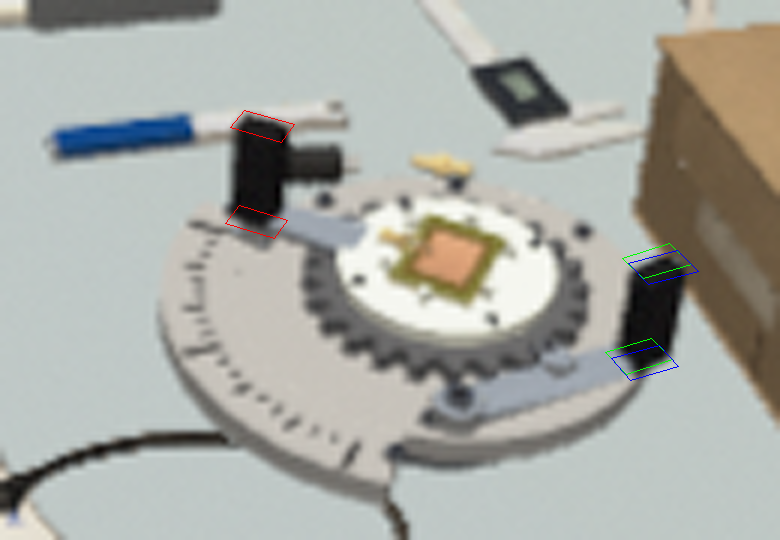

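Call:
servo_tool(
  rows=[
    [40, -34, 0, 0, 0, 0, 1],
    [86, -73, 0, 0, 0, 0, 1],
    [130, -110, 0, 0, 0, 0, 1],
    [170, -145, -5, 0, 0, 0, 1],
    [210, -180, -10, 0, 0, 0, 1],
    [250, -215, -15, 0, 0, 0, 1],
    [290, -248, -20, 0, 0, 0, 1],
    [330, -282, -25, 0, 0, 0, 1],
    [370, -315, -30, 0, 0, 0, 1],
    [370, -315, -30, 0, 0, 0, 1],
  ],
)

```text
time_s: 1.45
eef_pos: [0.4896, 0.1944, 0.2078]
orientation: [0.181, 1.564, -0.181]
wrist_force: [-1.1, 1.1, -0.3]
opening: 0.005
```

Call:
servo_tool(
  rows=[
    [30, -25, -5, 0, 0, 0, 1],
    [70, -59, -10, 0, 0, 0, 1],
    [110, -92, -15, 0, 0, 0, 1],
    [150, -126, -20, 0, 0, 0, 1],
    [190, -159, -25, 0, 0, 0, 1],
    [207, -174, -30, 0, 0, 0, 1],
    [207, -174, -30, 0, 0, 0, 1],
    [207, -174, -30, 0, 0, 0, 1],
  ],
)

```text
time_s: 2.45
eef_pos: [0.6944, 0.024, 0.1792]
orientation: [0.177, 1.564, -0.177]
wrist_force: [0.1, 1.0, 0.2]
opening: 0.008
```

Run:
```python
from station import ctrl
import cv2,pickle
c=ctrl.capture('wrist');pickle.dump(c,open('w1.pkl','wb'));cv2.imwrite('pics/w1.png',c['color'][:,:,::-1])
s=ctrl.state();print(s['eef_pos'],s['orientation'],s['opening'],s['time_s'],s['joint_pos'])
```

```text
[0.69442045 0.02405348 0.1794266 ] [ 0.17707316  1.56326727 -0.17674233] 0.0032852585307329607 2.5 [-1.33622754e-01  7.44627900e-01  9.73009796e-01  2.18415824e-04
  1.42368059e+00 -1.47911046e+00]
```

View pics/w1.png

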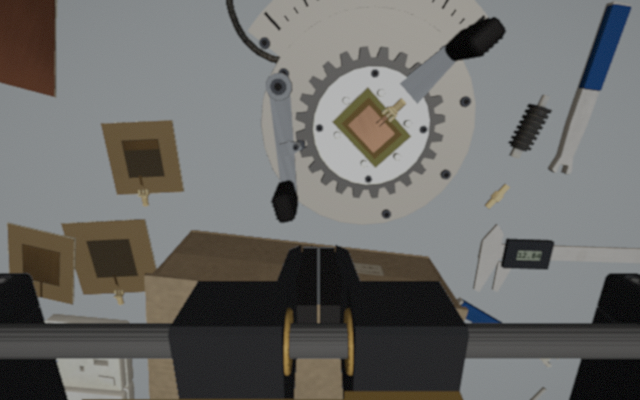

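Run:
```python
from h import *
import pickle,cv2
np.set_printoptions(precision=4,suppress=True)
c=pickle.load(open('w1.pkl','rb'));cam=(c['K'],c['view'])
im=cv2.resize(c['color'][0:240,220:540,::-1],None,fx=2.5,fy=2.5,interpolation=cv2.INTER_CUBIC)
cv2.imwrite('pics/w1c.png',im)
a=cv2.resize(c['color'][60:240,240:340,::-1],None,fx=3.3,fy=3.3,interpolation=cv2.INTER_CUBIC);
b=cv2.resize(c['color'][0:120,420:520,::-1],None,fx=4.95,fy=4.95,interpolation=cv2.INTER_CUBIC)
cv2.imwrite('pics/w1d.png',np.hstack([a,b]))
print('pivot',back(cam,(279,86),.058),'plat',back(cam,(371,124),.065))
```

```text
pivot [0.6093 0.0137 0.058 ] plat [0.651  0.0746 0.065 ]
```

View pics/w1d.png

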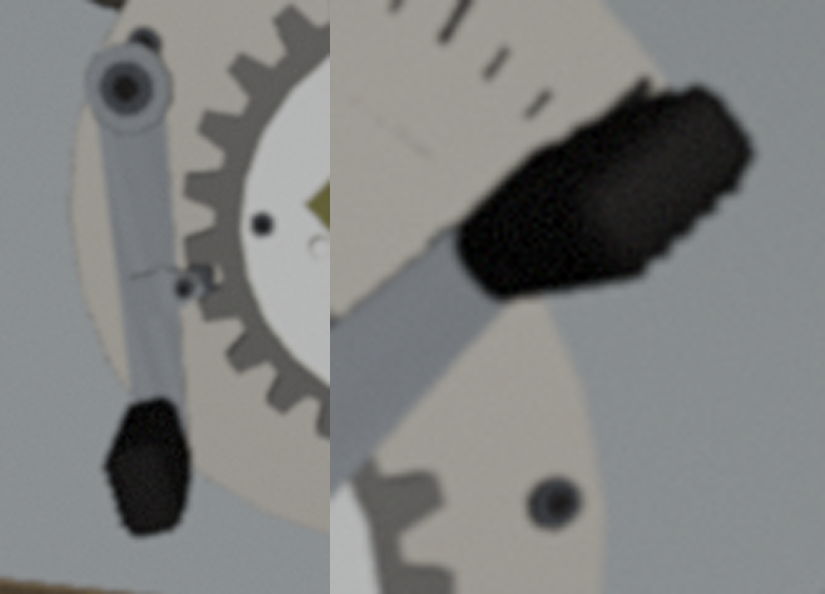

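Run:
```python
from h import *
import pickle
np.set_printoptions(precision=4,suppress=True)
c=pickle.load(open('w1.pkl','rb'));cam=(c['K'],c['view'])
p=back(cam,(284.5,203.5),.097);l=back(cam,(240+108/3.3,60+468/3.3),.097);r=back(cam,(240+188/3.3,60+468/3.3),.097)
print(p,l,r); v=p[:2]-[.6093,.0137];print(np.hypot(*v),np.degrees(np.arctan2(v[1],v[0])))
q=back(cam,(420+650/4.95,190/4.95),.107);v=q[:2]-[.6515,.0735];print(q,np.hypot(*v),np.degrees(np.arctan2(v[1],v[0])))
```

```text
[0.6874 0.0012 0.097 ] [ 0.6843 -0.0066  0.097 ] [0.6881 0.0101 0.097 ]
0.07905409504701279 -9.130448559061008
[0.6206 0.1804 0.107 ] 0.11132796142023943 106.13981363392281
```

Call:
servo_tool(
  rows=[
    [0, 8, -15, 0, 0, 0, 1],
    [0, 8, -35, 0, 0, 0, 1],
    [0, 8, -60, 0, 0, 0, 1],
    [0, 8, -80, 0, 0, 0, 1],
    [0, 8, -95, 0, 0, 0, 1],
    [0, 8, -103, 0, 0, 0, 1],
    [0, 8, -103, 0, 0, 0, 1],
    [0, 8, -103, 0, 0, 0, 1],
  ],
)

```text
time_s: 3.5
eef_pos: [0.6954, 0.0306, 0.0765]
orientation: [0.178, 1.562, -0.178]
wrist_force: [0.4, -0.1, 1.4]
opening: 0.002
```

```bash
cat > snap.py <<'E'
from station import ctrl
import cv2,pickle,sys
n=sys.argv[1]
c={k:ctrl.capture(k) for k in ('wrist','top','scene')};pickle.dump(c,open(n+'.pkl','wb'))
import numpy as np
w=cv2.resize(c['wrist']['color'],(640,400))[:,:,::-1][0:260]
t=cv2.resize(c['top']['color'][100:210,260:420,::-1],(400,275),interpolation=cv2.INTER_CUBIC)
s=cv2.resize(c['scene']['color'][160:260,300:445,::-1],(399,275),interpolation=cv2.INTER_CUBIC)
o=np.zeros((535,800,3),np.uint8);o[:260,:640]=w;o[260:,:400]=t;o[260:,400:799]=s
cv2.imwrite(f'pics/{n}.png',o)
s=ctrl.state();print(s['eef_pos'],s['wrist_force'],s['time_s'])
E
python3 snap.py s1
```

```text
[0.69530885 0.03051697 0.07634775] [-0.88351952  0.43812888  0.87395516] 3.65
```

View pics/s1.png

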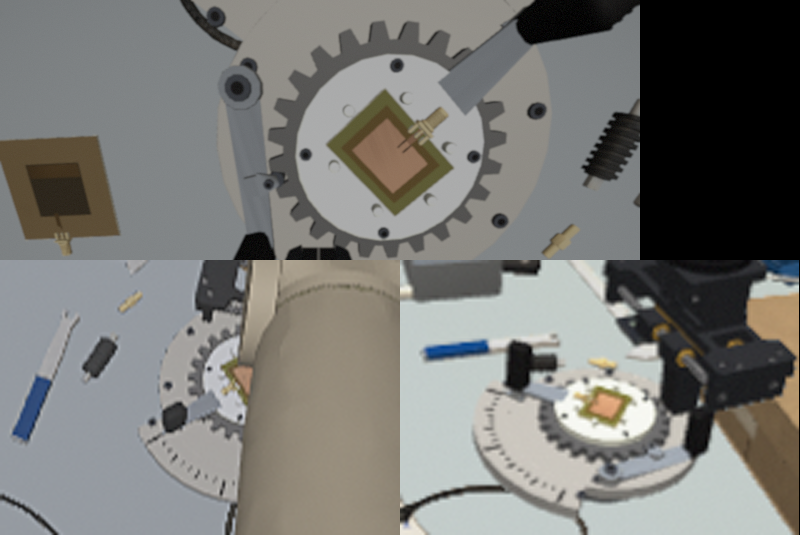

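Call:
servo_tool(
  rows=[
    [-1, -4, 0, 0, 0, 0, 1],
    [-1, -7, 0, 0, 0, 0, 1],
    [-2, -10, 0, 0, 0, 0, 1],
    [-3, -13, 0, 0, 0, 0, 1],
    [-4, -16, 0, 0, 0, 0, 1],
    [-5, -19, 0, 0, 0, 0, 1],
    [-6, -22, 0, 0, 0, 0, 1],
    [-7, -25, 0, 0, 0, 0, 1],
    [-7, -25, 0, 0, 0, 0, 1],
    [-7, -25, 0, 0, 0, 0, 1],
  ],
)

```text
time_s: 4.9
eef_pos: [0.6879, 0.0054, 0.0756]
orientation: [0.178, 1.564, -0.178]
wrist_force: [-0.3, 0.8, -0.0]
opening: 0.005
```

```bash
python3 snap.py s2
```

```text
[0.68799787 0.00554598 0.07563122] [ 0.39599639  0.22482842 -0.16594222] 5.05
```

View pics/s2.png

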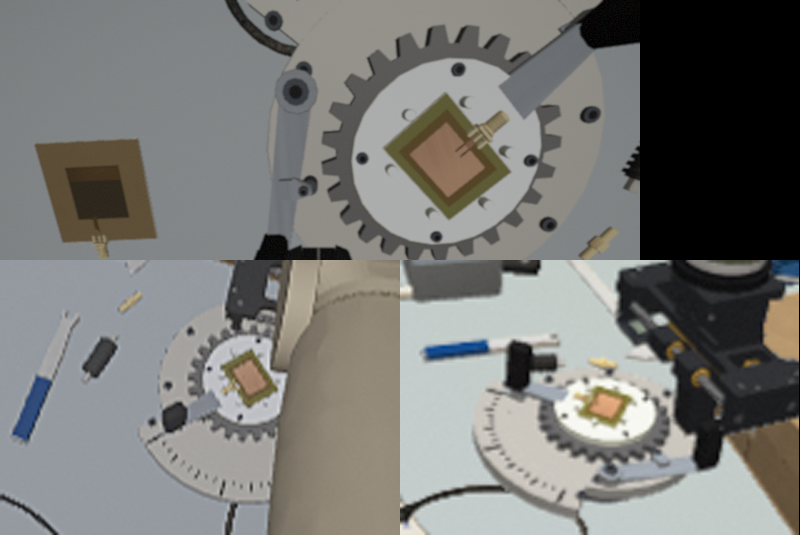

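Run:
```python
from h import *
import pickle
np.set_printoptions(precision=4,suppress=True)
for n,pv,rl in (('s1',(237,88),(268,184)),('s2',(296,92),(303,189))):
    c=pickle.load(open(n+'.pkl','rb'))['wrist'];cam=(c['K'],c['view'])
    a=back(cam,pv,.058);b=back(cam,rl,.058);v=b-a;print(a,b,np.arctan2(v[1],v[0]))
```

```text
[0.6093 0.0121 0.058 ] [0.6566 0.0136 0.058 ] 0.03154148668690705
[0.6096 0.013  0.058 ] [0.6553 0.005  0.058 ] -0.1720648044944588
```

Call:
servo_tool(
  rows=[
    [-1, -3, 0, 0, 0, 0, 1],
    [-2, -6, 0, 0, 0, 0, 1],
    [-3, -8, 0, 0, 0, 0, 1],
    [-3, -8, 0, 0, 0, 0, 1],
    [-3, -8, 0, 0, 0, 0, 1],
    [-1, 0, 0, 0, 0, 0, 1],
    [-1, 0, 20, 0, 0, 0, 1],
    [-1, 0, 40, 0, 0, 0, 1],
    [-1, 0, 60, 0, 0, 0, 1],
    [-1, 0, 60, 0, 0, 0, 1],
  ],
)

```text
time_s: 6.3
eef_pos: [0.688, 0.0055, 0.1386]
orientation: [0.177, 1.559, -0.178]
wrist_force: [-0.1, -0.2, -0.2]
opening: 0.008
```

```bash
python3 snap.py s3
python3 - <<'E'
from h import *
c=np.array([.6515,.0735])
for d in (120.6,165.6):
  for off in (.0245,.030,.038):
    a=np.radians(d);print(d,off,(c+.083*np.array([np.cos(a),np.sin(a)])+off*np.array([np.sin(a),-np.cos(a)])).round(4))
E
```

```text
[0.68676756 0.00563859 0.13515195] [-1.13737261 -0.51639986 -0.04529053] 6.45
120.6 0.0245 [0.6303 0.1574]
120.6 0.03 [0.6351 0.1602]
120.6 0.038 [0.642  0.1643]
165.6 0.0245 [0.5772 0.1179]
165.6 0.03 [0.5786 0.1232]
165.6 0.038 [0.5806 0.1309]
```

View pics/s3.png

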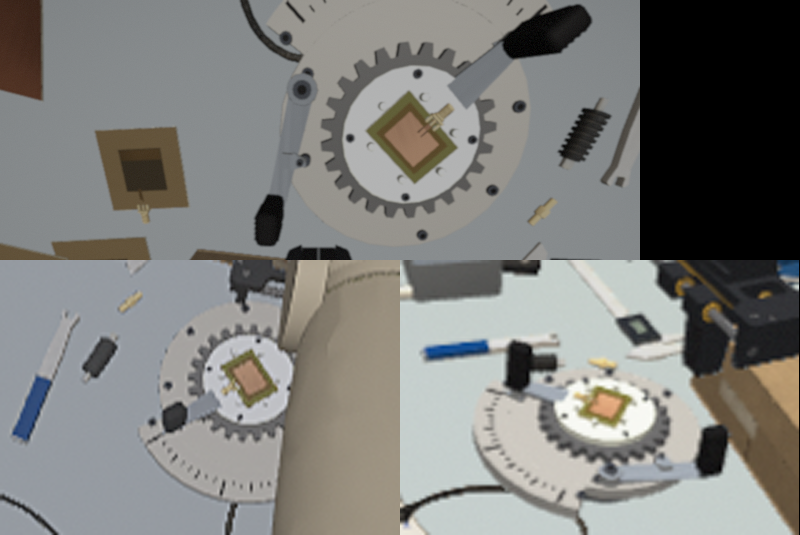

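Call:
servo_tool(
  rows=[
    [-8, 25, 8, 0, 0, -8, 1],
    [-16, 55, 10, 0, 0, -16, 1],
    [-24, 85, 10, 0, 0, -24, 1],
    [-32, 115, 10, 0, 0, -32, 1],
    [-40, 145, 10, 0, 0, -40, 1],
    [-45, 160, 0, 0, 0, -46, 1],
    [-45, 160, -20, 0, 0, -46, 1],
    [-45, 160, -42, 0, 0, -46, 1],
    [-45, 160, -56, 0, 0, -46, 1],
    [-45, 160, -56, 0, 0, -46, 1],
  ],
)

```text
time_s: 7.7
eef_pos: [0.6415, 0.1654, 0.0785]
orientation: [0.801, 1.42, -0.803]
wrist_force: [0.1, 0.4, -0.1]
opening: 0.004
```

```bash
python3 snap.py s4
```

```text
[0.6425092  0.16554215 0.08058488] [-0.86763195  0.19629877 -0.12346003] 7.85
```

View pics/s4.png

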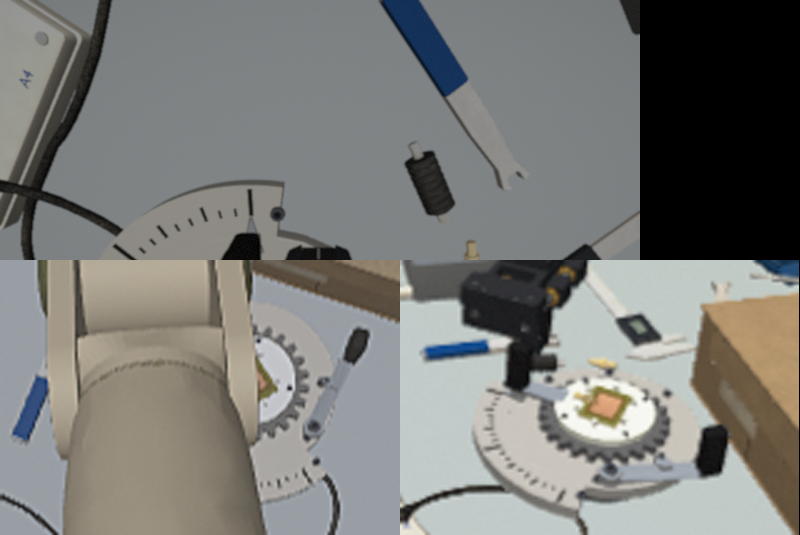

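Run:
```python
from h import *
c=np.array([.6515,.0735])
for t in range(-8,49,4):
    a=np.radians(120.6+t);off=.0255
    print(t,((c+.083*np.array([np.cos(a),np.sin(a)])+off*np.array([np.sin(a),-np.cos(a)])-[.6425,.1655])*1e3).round(1))
```

```text
-8 [ 0.6 -5.6]
-4 [-5.4 -6.4]
0 [-11.3  -7.6]
4 [-17.1  -9.2]
8 [-22.9 -11.2]
12 [-28.4 -13.6]
16 [-33.8 -16.4]
20 [-39.  -19.6]
24 [-43.9 -23.1]
28 [-48.6 -27. ]
32 [-53.  -31.2]
36 [-57.  -35.6]
40 [-60.8 -40.4]
44 [-64.2 -45.4]
48 [-67.3 -50.6]
```

Call:
servo_tool(
  rows=[
    [-5, -6, 0, 0, 0, 0, 1],
    [-11, -8, 0, 0, 0, 0, 1],
    [-17, -9, 0, 0, 0, 4, 1],
    [-23, -11, 0, 0, 0, 8, 1],
    [-28, -14, 0, 0, 0, 12, 1],
    [-34, -16, 0, 0, 0, 16, 1],
    [-39, -20, 0, 0, 0, 20, 1],
    [-44, -23, 0, 0, 0, 24, 1],
    [-49, -27, 0, 0, 0, 28, 1],
    [-49, -27, 0, 0, 0, 28, 1],
  ],
)

```text
time_s: 9.1
eef_pos: [0.5929, 0.1383, 0.0802]
orientation: [0.425, 1.528, -0.425]
wrist_force: [0.0, -0.4, -0.3]
opening: 0.002
```

```bash
python3 snap.py s5
```

```text
[0.59292988 0.13854711 0.07973867] [-0.12263758 -0.06511642  0.63899573] 9.25
```

View pics/s5.png

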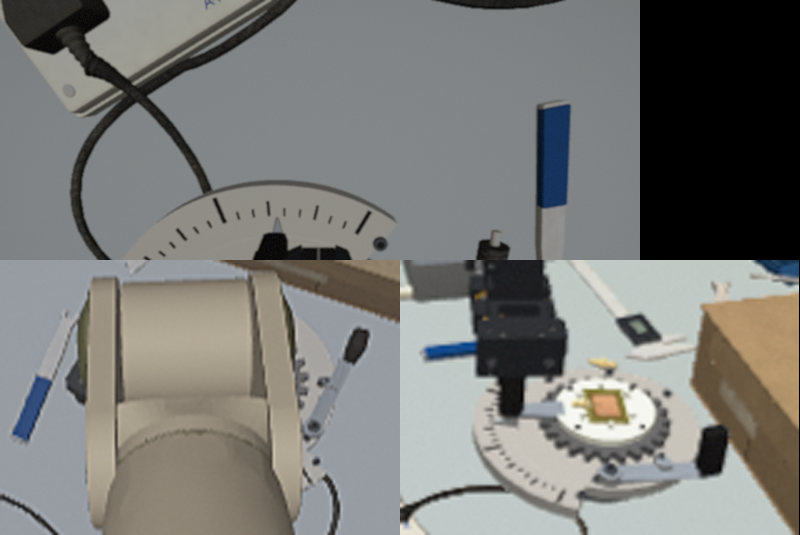

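Call:
servo_tool(
  rows=[
    [-4, -4, 0, 0, 0, 4, 1],
    [-8, -9, 0, 0, 0, 8, 1],
    [-12, -13, 0, 0, 0, 12, 1],
    [-15, -17, 0, 0, 0, 15, 1],
    [-15, -17, 0, 0, 0, 15, 1],
    [-15, -17, 0, 0, 0, 15, 1],
  ],
)

```text
time_s: 10.0
eef_pos: [0.578, 0.1216, 0.0796]
orientation: [0.22, 1.56, -0.22]
wrist_force: [0.0, 0.0, -0.3]
opening: 0.006
```

```bash
python3 snap.py s6; python3 -c "
import cv2
a=cv2.imread('pics/s6.png')[140:260,120:420];cv2.imwrite('pics/s6c.png',cv2.resize(a,None,fx=2.6,fy=2.6,interpolation=cv2.INTER_CUBIC))"
```

```text
[0.57802936 0.12163959 0.07961536] [-0.1973376  -0.36277265  0.81001178] 10.15
```

View pics/s6c.png

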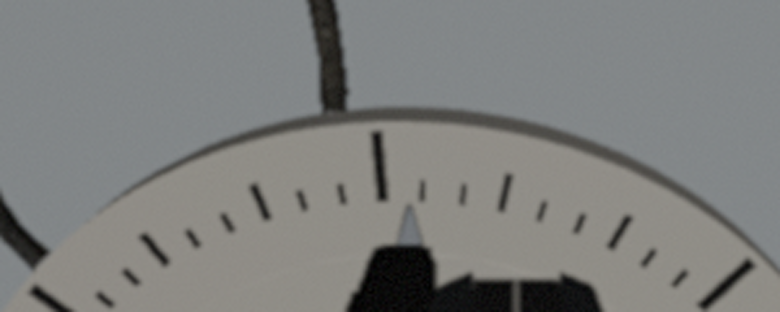

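Call:
servo_tool(
  rows=[
    [-1, -2, 0, 0, 0, 1, 1],
    [-2, -3, 0, 0, 0, 2, 1],
    [-3, -4, 0, 0, 0, 3, 1],
    [-3, -4, 0, 0, 0, 3, 1],
    [-3, -4, 0, 0, 0, 3, 1],
  ],
)

```text
time_s: 10.78
eef_pos: [0.5751, 0.1175, 0.0798]
orientation: [0.178, 1.563, -0.178]
wrist_force: [1.5, 0.8, 0.1]
opening: 0.007
```

```bash
python3 snap.py s7; python3 -c "
import cv2
a=cv2.imread('pics/s7.png')[140:260,120:420];cv2.imwrite('pics/s7c.png',cv2.resize(a,None,fx=2.6,fy=2.6,interpolation=cv2.INTER_CUBIC))"
```

```text
[0.57505266 0.11749906 0.07975897] [1.40158226 0.62770535 0.5588919 ] 10.925
```

View pics/s7c.png

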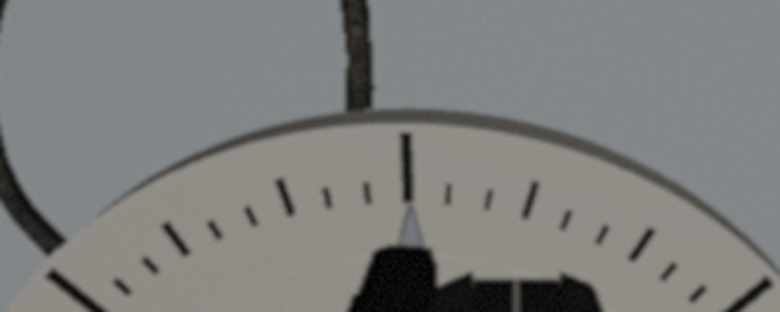

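Call:
servo_tool(
  rows=[
    [2, 8, 0, 0, 0, 0, 1],
    [3, 14, 5, 0, 0, 0, 1],
    [3, 14, 30, 0, 0, 0, 1],
    [3, 14, 60, 0, 0, 0, 1],
    [20, -20, 70, 0, 0, 0, 1],
    [40, -60, 70, 0, 0, -4, 1],
    [60, -100, 70, 0, 0, -8, 1],
    [80, -140, 70, 0, 0, -12, 1],
    [93, -175, 70, 0, 0, -14, 1],
    [93, -175, 70, 0, 0, -14, 1],
  ],
)

```text
time_s: 12.18
eef_pos: [0.6684, -0.0594, 0.1494]
orientation: [0.371, 1.539, -0.372]
wrist_force: [-0.3, 0.8, -0.2]
opening: 0.005
```

```bash
python3 snap.py s8;python3 -c "
import pickle,cv2
c=pickle.load(open('s8.pkl','rb'))['wrist']['color'][:,:,::-1][0:300]
cv2.imwrite('pics/s8c.png',cv2.resize(c,None,fx=1.25,fy=1.25))"
```

```text
[ 0.66786511 -0.05625285  0.14982552] [0.08556065 0.7820757  0.11106282] 12.325
```

View pics/s8.png

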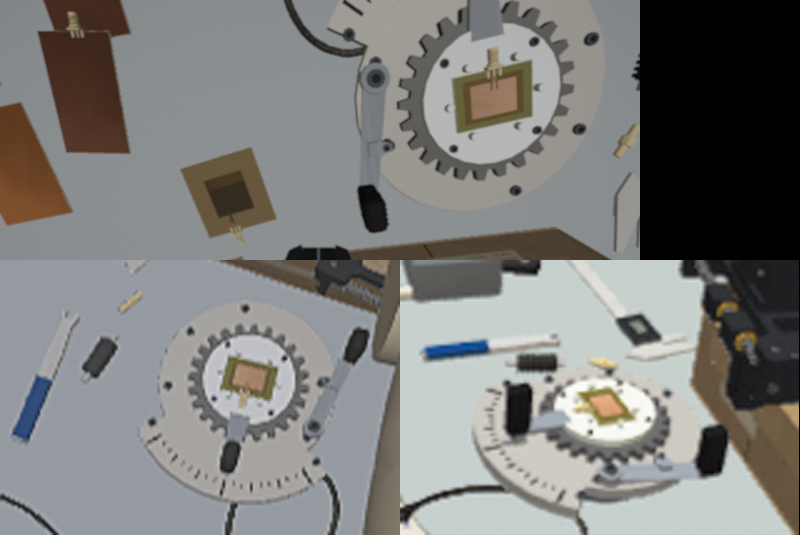

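View pics/s8c.png

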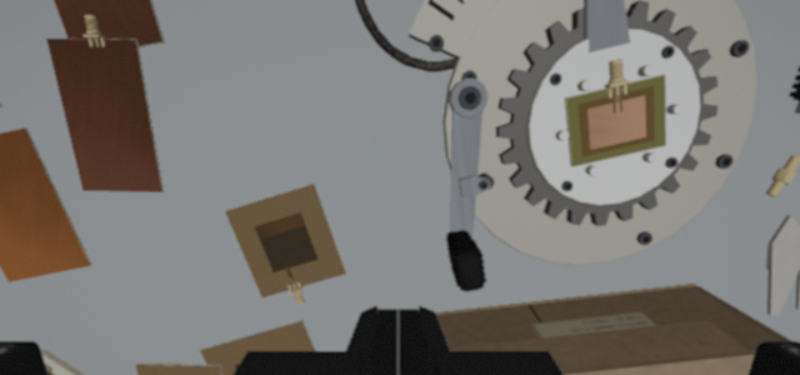

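Run:
```python
from h import *
import pickle
np.set_printoptions(precision=4,suppress=True)
c=pickle.load(open('s8.pkl','rb'))['wrist'];cam=(c['K'],c['view'])
pv=back(cam,(374.8,78),.058);p=back(cam,(469/1.25,270/1.25),.097);v=(p-pv)[:2];print(pv,p,np.hypot(*v),np.degrees(np.arctan2(v[1],v[0])))
rl=back(cam,(484/1.25,183/1.25),.058);v=rl-pv;print(rl,np.arctan2(v[1],v[0]))
for t in (.31,.25,.2,.15,.1,.05,0):
  a=np.radians(-9.8)-t;x=np.array([np.cos(a),np.sin(a)]);y=np.array([-x[1],x[0]]);P=np.array([.6095,.0135])+.0835*x
  print(t,P,(P-.0245*y),(P-.031*y))
```

```text
[0.6093 0.0128 0.058 ] [ 0.6813 -0.026   0.097 ] 0.08187544992621171 -28.351979076879005
[0.6543 0.002  0.058 ] -0.23506959835086547
0.31 [ 0.6835 -0.0251] [ 0.6722 -0.0469] [ 0.6692 -0.0526]
0.25 [ 0.6857 -0.0206] [ 0.6757 -0.043 ] [ 0.673  -0.0489]
0.2 [ 0.6873 -0.0168] [ 0.6784 -0.0396] [ 0.6761 -0.0457]
0.15 [ 0.6887 -0.0128] [ 0.681  -0.0361] [ 0.679  -0.0423]
0.1 [ 0.69   -0.0089] [ 0.6834 -0.0325] [ 0.6817 -0.0387]
0.05 [ 0.691  -0.0048] [ 0.6856 -0.0287] [ 0.6842 -0.0351]
0 [ 0.6918 -0.0007] [ 0.6876 -0.0249] [ 0.6865 -0.0313]
```

Call:
servo_tool(
  rows=[
    [0, 0, -15, 0, 0, 0, 1],
    [0, 0, -35, 0, 0, 0, 1],
    [0, 0, -55, 0, 0, 0, 1],
    [0, 0, -70, 0, 0, 0, 1],
    [0, 0, -75, 0, 0, 0, 1],
    [0, 0, -75, 0, 0, 0, 1],
    [0, 0, -75, 0, 0, 0, 1],
  ],
)

```text
time_s: 13.2
eef_pos: [0.6684, -0.0575, 0.0755]
orientation: [0.369, 1.538, -0.369]
wrist_force: [-0.0, 0.0, 0.7]
opening: 0.007
```

```bash
python3 snap.py s9
```

```text
[ 0.66826587 -0.05752308  0.07526636] [ 0.10799356  0.07221939 -0.32646811] 13.35
```

View pics/s9.png

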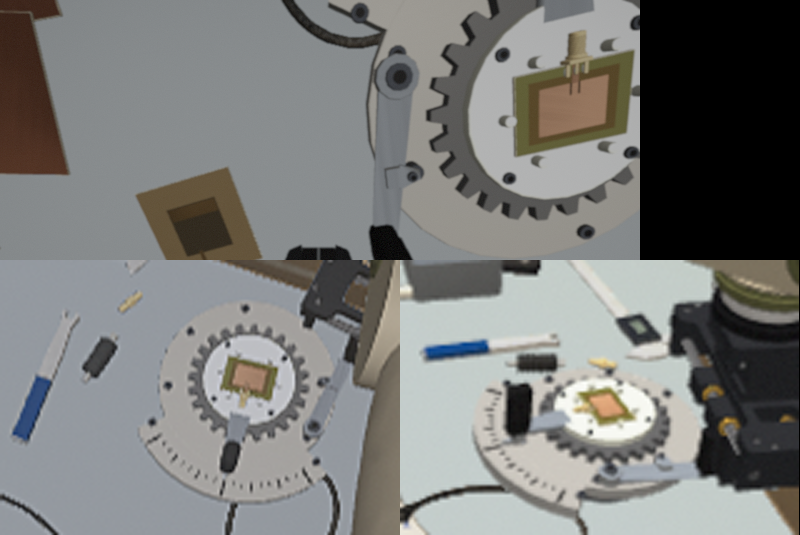

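Call:
servo_tool(
  rows=[
    [2, 5, 0, 0, 0, 0, 1],
    [4, 10, 0, 0, 0, 0, 1],
    [6, 13, 0, 0, 0, 2, 1],
    [8, 15, 0, 0, 0, 4, 1],
    [10, 18, 0, 0, 0, 6, 1],
    [13, 21, 0, 0, 0, 9, 1],
    [15, 24, 0, 0, 0, 12, 1],
    [16, 26, 0, 0, 0, 13, 1],
    [16, 26, 0, 0, 0, 13, 1],
    [16, 26, 0, 0, 0, 13, 1],
  ],
)

```text
time_s: 14.6
eef_pos: [0.684, -0.0313, 0.0747]
orientation: [0.192, 1.562, -0.192]
wrist_force: [0.2, 0.1, -0.1]
opening: 0.006
```

```bash
python3 snap.py s10
```

```text
[ 0.68400839 -0.03135683  0.07463252] [ 0.37635889 -0.26560716 -0.13730621] 14.75
```

View pics/s10.png

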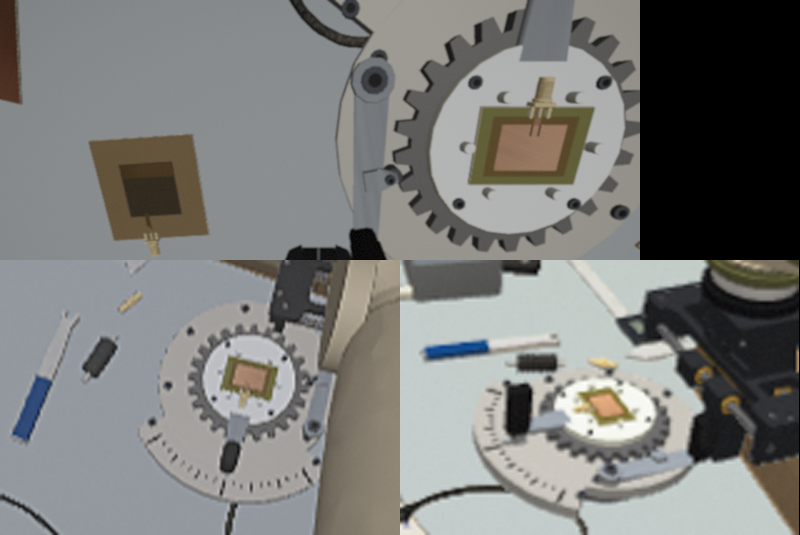

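Call:
servo_tool(
  rows=[
    [1, 2, 0, 0, 0, 1, 1],
    [2, 4, 0, 0, 0, 3, 1],
    [2, 6, 0, 0, 0, 4, 1],
    [2, 6, 0, 0, 0, 4, 1],
    [2, 6, 0, 0, 0, 4, 1],
  ],
)

```text
time_s: 15.38
eef_pos: [0.6861, -0.0254, 0.0748]
orientation: [0.137, 1.566, -0.137]
wrist_force: [0.3, -0.7, 0.2]
opening: 0.001
```

```bash
python3 snap.py s11
```

```text
[ 0.68604605 -0.02538904  0.07474054] [ 0.60816529 -1.95293203  0.21051096] 15.525
```

View pics/s11.png

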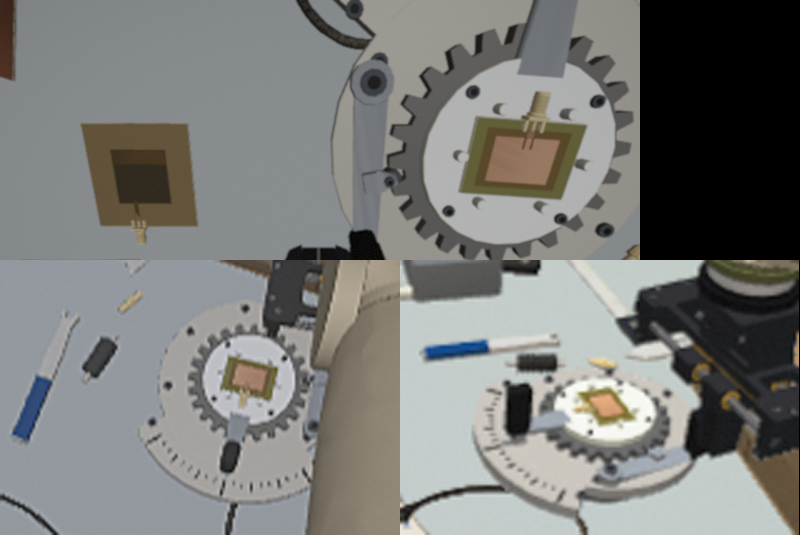

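Roller at (390,181) is entering the notch; the force is rising slightly. I'll go on in small steps.

Call:
servo_tool(
  rows=[
    [0, 1, 0, 0, 0, 0, 1],
    [0, 2, 0, 0, 0, 0, 1],
    [1, 3, 0, 0, 0, 0, 1],
    [1, 3, 0, 0, 0, 0, 1],
  ],
)

```text
time_s: 16.02
eef_pos: [0.6868, -0.0229, 0.0747]
orientation: [0.136, 1.567, -0.138]
wrist_force: [-1.0, -5.1, 0.4]
opening: 0.004
```

Call:
servo_tool(
  rows=[
    [0, 1, 0, 0, 0, 0, 1],
    [0, 2, 0, 0, 0, 0, 1],
    [0, 2, 0, 0, 0, 0, 1],
  ],
)

```text
time_s: 16.4
eef_pos: [0.687, -0.022, 0.0748]
orientation: [0.135, 1.567, -0.139]
wrist_force: [-0.5, -11.3, 1.0]
opening: 0.002
```

```bash
python3 snap.py s12
python3 - <<'E'
import pickle,cv2
c=pickle.load(open('s12.pkl','rb'))['wrist']['color'][:,:,::-1][0:260,300:640]
cv2.imwrite('pics/s12c.png',cv2.resize(c,None,fx=2.3,fy=2.3,interpolation=cv2.INTER_CUBIC))
E
```

```text
[ 0.6869548  -0.02200193  0.07478885] [ -1.06631492 -10.38613536   1.57166246] 16.55
```

View pics/s12c.png

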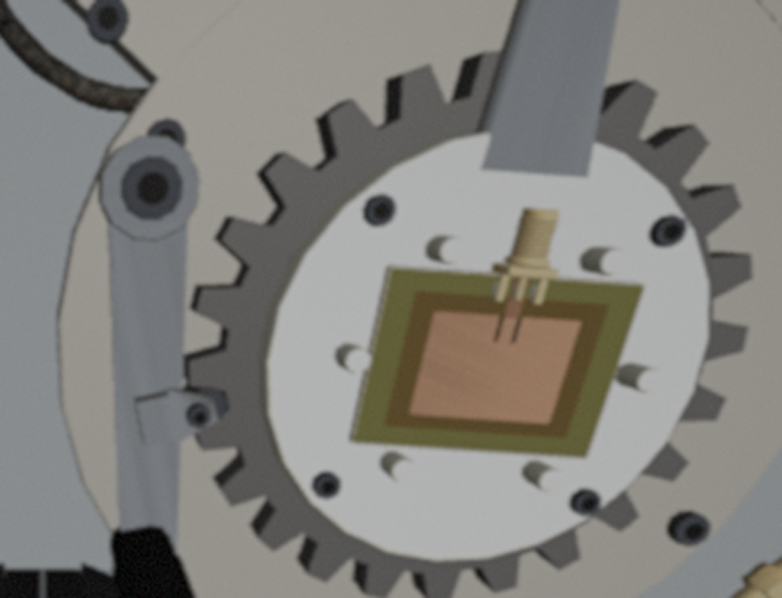

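Run:
```python
from h import *
import pickle
c=pickle.load(open('s12.pkl','rb'))['wrist'];cam=(c['K'],c['view'])
a=back(cam,(366.1,81.3),.058);b=back(cam,(386.5,180.4),.058);v=b-a;print(a,b,np.arctan2(v[1],v[0]))
```

```text
[0.60932158 0.01342635 0.058     ] [0.65697574 0.0172609  0.058     ] 0.08029327889086839
```

Call:
servo_tool(
  rows=[
    [0, 1, 0, 0, 0, 0, 1],
    [0, 1, 0, 0, 0, 0, 1],
    [0, 1, 0, 0, 0, 0, 1],
  ],
)

```text
time_s: 16.92
eef_pos: [0.687, -0.0218, 0.0748]
orientation: [0.135, 1.566, -0.14]
wrist_force: [0.3, -13.6, 1.0]
opening: 0.004
```

Call:
servo_tool(
  rows=[
    [-1, -5, 0, 0, 0, 0, 1],
    [-3, -15, 0, 0, 0, 0, 1],
    [-5, -25, 0, 0, 0, 0, 1],
    [-5, -28, 10, 0, 0, 0, 1],
    [-5, -28, 35, 0, 0, 0, 1],
    [-5, -28, 60, 0, 0, 0, 1],
    [-5, -28, 90, 0, 0, 0, 1],
    [-5, -28, 100, 0, 0, 0, 1],
    [-5, -28, 100, 0, 0, 0, 1],
  ],
)

```text
time_s: 18.05
eef_pos: [0.6821, -0.0474, 0.1749]
orientation: [0.137, 1.566, -0.137]
wrist_force: [0.2, -0.2, 0.0]
opening: 0.008
```

```bash
python3 snap.py s13
python3 - <<'E'
import pickle,cv2
d=pickle.load(open('s13.pkl','rb'))
c=d['wrist']['color'][:,:,::-1][0:240,300:640]
cv2.imwrite('pics/s13c.png',cv2.resize(c,None,fx=2.3,fy=2.3,interpolation=cv2.INTER_CUBIC))
E
```

```text
[ 0.6816365  -0.0473416   0.17329114] [ 0.35872605  0.27884759 -0.26469334] 18.2
```

View pics/s13.png

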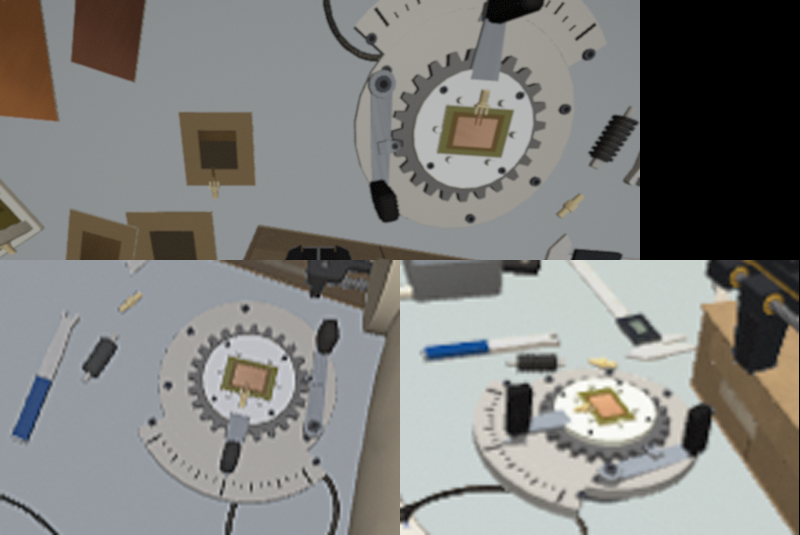

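View pics/s13c.png

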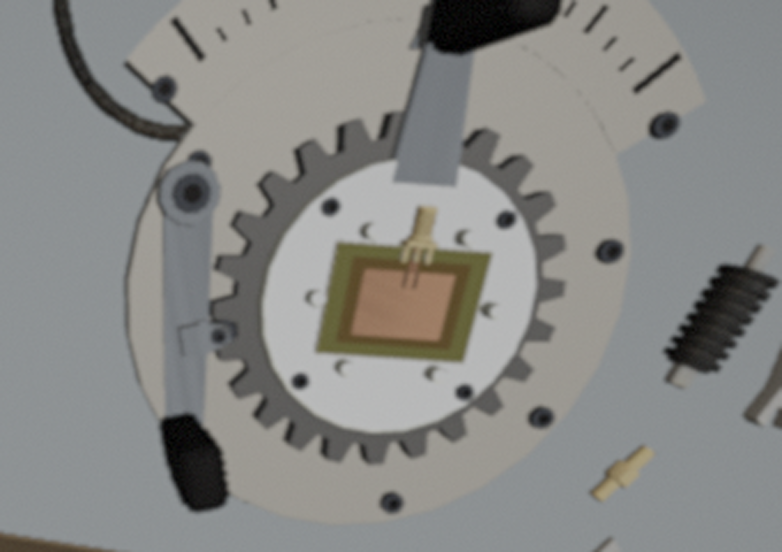

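Run:
```python
from h import *
import pickle,cv2
c=pickle.load(open('s13.pkl','rb'));cam=(c['wrist']['K'],c['wrist']['view'])
a=back(cam,(300+192/2.3,192/2.3),.058);b=back(cam,(300+219/2.3,335/2.3),.058);v=b-a;print(a,b,np.arctan2(v[1],v[0]))
p0=cv2.imread('pics/top0.png')[110:200,320:410];p1=c['top']['color'][110:200,320:410,::-1]
cv2.imwrite('pics/cmp.png',cv2.resize(np.hstack([p0,p1]),None,fx=4.4,fy=4.4,interpolation=cv2.INTER_CUBIC))
```

```text
[0.60937321 0.01375963 0.058     ] [0.65619961 0.0174547  0.058     ] 0.0787467738620979
```

View pics/cmp.png

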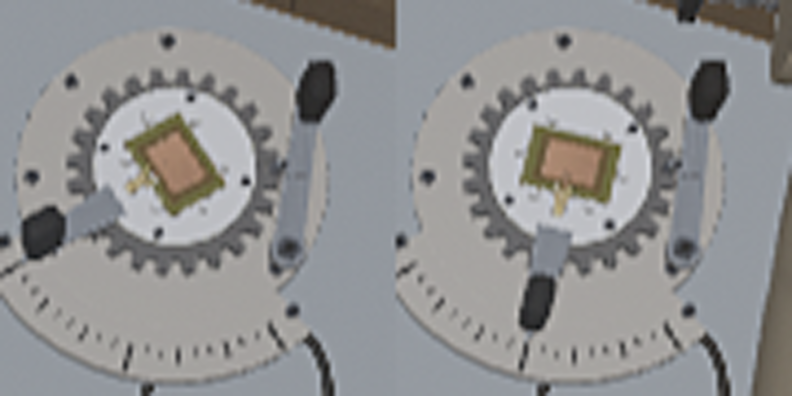

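```bash
python3 -c "
from station import ctrl
print(ctrl.hand_in())"
```

```text
the job is handed in; nothing more can be done
None
```

I pushed the pawl out, pushed the lever round to the 45 degree line, pushed the pawl back into the notch, backed the arm off clear of everything and handed the job in at about 18 s of the 58 s allowed. No verdict was reported.

- **Pawl out:** I pushed it with the shut fingertips to about 0.31 rad, measured in the wrist picture, while the pointer still stood at the 0 line.
- **Lever:** The pointer read about 44.5 degrees before I pushed the pawl in. I did not read the pointer tip again after locking. In the last top picture the lever lines up with the 45 degree line.
- **Pawl home:** The push stopped moving as the force rose to about 13 N, and the roller sat between two teeth.
- **Disagreement:** In the first and last top pictures the paddle is in the same place to about one pixel. The angle from the wrist pictures came out about 0.05 rad further in than at the start, probably from reading the roller's pixel.
- **Board and loose things:** In the last pictures the board lies in its nest. By eye, the attenuator, adapter and torque wrench lie where they were, and I did not measure them.

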